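# Lock the frame rest into the leaning bayonet socket

## Task

Take the padded frame rest out of the cardboard core, hang its stem in the leaning bayonet socket of the bench stand and twist it clockwise until its lugs drop into the locking notches, so that its flange lies flush on the socket's rim. Let go of it there, and leave the tape ring, the glue bottle and the moulding offcut where they are.

Things in the scene. Friction and masses are not known exactly. Their poses are not given: they have to be found in the camera images.
- head: Frame rest: loose rigid part, 0.25 to 0.42 kg, starting upright in the core. Origin: centre of the underside of its round steel flange (72 mm diameter, 6 mm thick); z runs up the stem axis to the wooden bar. Below the flange a steel stem, 28 mm diameter, 38 mm long, its tip tapered over the last 7 mm to 18 mm diameter. A half turn about z gives the same shape.
- head_bar (a point): Point on the frame rest's axis to pinch, 36 mm above its origin, axes as head. Wooden bar with cork top: 110 mm long (x), 24 mm thick (y, pinch across this), from 6 to 46 mm above the origin; an end lip 8 mm long rises to 58 mm at each end of the bar.
- head_lugs (a point): Centre of the two lugs, on the axis 21 mm below the frame rest's origin, axes as head. The lugs stick out of the stem to +x and -x, parallel to the bar: 54 mm tip to tip, 8 mm wide (y), 6 mm thick (24 to 18 mm below the origin).
- socket: Bayonet socket, fixed on the stand, leaning 30 degrees from vertical, roughly away from the robot. Origin: centre of its mouth, 150 mm above the bench, in the plane of its flat rim; z points out of the mouth along the axis. Steel collar, 74 mm outside diameter, with a plain round bore of 32 mm, over 42 mm deep. When locked, the frame rest's origin lies at this origin.
- socket_slots (a point): On the axis, 7 mm below the rim, axes as socket: underside of the collar's 7 mm roof. Two facing entry slots 14 mm wide, 66 mm tip to tip, go through the roof. They lie along this x axis turned about z by an unreported angle of up to 0.35 rad either way (collar clamped so, stiff: 6 N m): look, or turn the stem under light pressure until the lugs drop in.
- socket_track (a point): On the axis, 17 mm below the rim, axes as socket: floor of the track under the roof. From the entry slots it is open for 55 degrees clockwise (looking into the mouth, negative about z) to a solid stop; the other way is shut. At the stop are two notches 12 mm wide: there the flange drops to the rim; elsewhere on the track it stays 7 to 11 mm above the rim.
- stand: Fixed grey bench stand: base plate 160 x 120 x 12 mm, short column, socket on top. Origin on the bench under the column; the mouth's centre is at x = +30 mm, z = 150 mm in this frame and the socket leans to its +x.
- core: Fixed cardboard tube standing on the bench, 82 mm outside, 62 mm inside, 55 mm tall; origin at the centre of its underside. The frame rest is parked in it.
- tape: Loose bystander: empty wooden tape ring lying flat, 90 mm outside diameter, 24 mm tall; origin at the centre of its underside.
- glue: Loose bystander: standing white glue bottle, 56 mm diameter, 130 mm tall; origin at the centre of its underside.
- offcut: Loose bystander: dark moulding offcut, 160 mm long (along y), 30 mm wide, 28 mm tall; origin at the centre of its underside.

How it is judged:
On the way:
1. the stem is in the socket with the lugs through the entry slots, down in the track (z of head in the frame of socket between 0.004 and 0.0105 m and x of head in the frame of socket between -0.006 and 0.006 m and y of head in the frame of socket between -0.006 and 0.006 m), for 0.1 s.
At the end, for the whole second after the job is handed in: The frame rest's flange lies flush on the socket's rim (flange centre within 3.5 mm of the mouth centre, axes within 4 degrees), which is possible only with the lugs down in the locking notches; it is at rest and released (distance between head and socket below 0.0035 m and angle between the z axis of head and the z axis of socket, either way round below 0.07 rad and linear speed of head below 0.01 m/s); the robot touches nothing.
It fails at once if the tape ring was moved more than 30 mm (distance of tape from where it was at the start of the episode above 0.03 m).
It fails at once if the glue bottle was moved more than 30 mm or tipped (distance of glue from where it was at the start of the episode above 0.03 m or angle between glue's own z axis and vertical above 0.5 rad).
It fails at once if the moulding offcut was moved more than 30 mm (distance of offcut from where it was at the start of the episode above 0.03 m).
It also fails if it takes over 61 s, if anything falls off the work surface, if the arm or the gripper's body presses on something with over 40 N, if the wrist force passes 120 N, or if a joint passes its speed limit or range.

## Robot

A 6-joint arm with a two-finger parallel gripper is mounted at the origin on the work surface. World frame = base frame: x ahead of the robot, y to its left, z up, the work surface at z = 0. Lengths are in m, angles in rad, forces in N, time in s.
With the tool pointing down it reaches from about 0.3 to 0.775 m from the base axis. Payload 14.6 kg.
Tool frame: the origin (TCP) lies at the very end of the fingers, on their centre line; the grasp point (between the pads) lies 19 mm behind it; z points along the fingers, y is the line along which they close (so a half turn about z gives the same grasp; the last joint's range is limited). The gripper opens to 94 mm and grips with 3 to 60 N. Pads are 16 mm wide; open, the fingers measure 119 mm over their backs; the gripper's body (75 mm by 177 mm) begins 78 mm behind the grasp point.
Start: joints at [-1.405, 0.3, 1.521, -0, 1.321, -0.067], TCP at [0.127, -0.535, 0.205] pointing down, gripper open.
Joint ranges: [-3.03, 3.03], [-0.79, 2.21], [0.23, 2.52], [-1.04, 4.18], [0, 3.07], [-2.55, 2.55]. Speed limits (rad/s): [2.22, 2.22, 2.57, 3.14, 3.14, 3.14].

## Interface

Orientations are given as [roll, pitch, yaw] about the fixed x, y, z axes, in that order (R = Rz(yaw) Ry(pitch) Rx(roll)).
In Python, from station import ctrl, cams gives the robot as it stands. The module is installed in compiled form; this text tells all that it offers.
- The arm moves only by the tool arm_command, never from a script. Its argument "plan" is a list that holds one entry, the list of rows, each a list of 7 numbers: the shift along the tool's x, y, z in mm, then the turn, a rotation vector about the tool's x, y, z in rad, then the closure, from -1 (fully open) to 1 (shut). A call has 1 to 12 rows; each row is the pose to reach, as a shift and turn from the pose commanded when the call began, along the tool's axes at that moment; what a row does not reach only later rows make up. A row lasts 1/10 s, in which the tool goes at most 50 mm and 8.59 degrees, less where a joint would pass 70% of its speed; a pose out of reach is approached as far as the arm can. A call with a gripper value outside its range is refused whole. The fingers move at their own pace and stop on an object; "squeeze" is the grip in N (left out, the last holds). Time passes only in rows, so rows that repeat a pose let the fingers close. It gives the time, the measured TCP pose, the force, the opening and the grip force at its end, in the units of the state.
- ctrl.get_obs(): the state, without advancing time (a new reading comes with each control period).
- cams.camera(name): name is "scene" or "top" or "wrist"; returns (picture, depth): 480x640x3 uint8, blue, green, red; 480x640 float32, m along the optical axis (not along the pixel's ray), 0 where there is no reading.
- cams.camera_info(name): a dict with "fx", "fy", "cx", "cy" (pixels), "world_to_cam" (4x4, takes a point from world to camera coordinates). Camera axes: x right, y down, z forward; pixel columns grow to the right and rows downward; lengths in m; the calibration is good to about 2 mm. A picture is of the moment at which its call begins: read the wrist's pose just before it. camera_info takes no time and is no camera call; for the wrist camera it gives the pose at the moment of the call.
- ctrl.hand_in(): hands the job in; it is judged then, once.
The state is a dict: "time_s": time; "qpos": joint angles; "joint_vel": joint speeds; "tau": joint torques, N m; "ee_pos": TCP position; "eef_rot": TCP orientation; "force": force on the tool from outside, world axes, zero at the start; "moment": the same for the moment, N m; "grip_width": finger opening in m; "grip_force": force on a finger pad.
Only numpy, scipy, OpenCV 4.12 (cv2) and the standard library are available. Lean on these libraries where they do the work, as an engineer would, in place of code of your own. Each camera call takes 0.05 s, during which the arm holds its last target. There are 200 camera calls.

## Working session

There is one attempt and no reset: what is moved stays moved. The work goes in short steps, Python scripts to look and compute and a tool call to move; the robot and the scene stay as the last step left them, time stands still between calls to the robot, and variables do not carry over. Pictures are saved under pics/ and viewed, at most 10 in all, crops included, and the job is handed in when it is done.

Besides the shell and the picture viewer there is one more tool, called after "Call:" as name([rows], argument=value, ...), one row to a line, values as JSON. arm_command: Moves the arm, as the interface text tells. Its arguments: {"type":"object","properties":{"plan":{"type":"array"},"squeeze":{"type":"number"}},"required":["plan"]}

```bash
mkdir -p pics; cat > h.py <<'E'
import numpy as np, cv2
from scipy.spatial.transform import Rotation as R
from station import ctrl, cams
def shot(n):
    i=cams.camera_info(n); p,d=cams.camera(n); return p,d,i
def world(d,i):
    v,u=np.mgrid[0:480,0:640]
    c=np.stack([(u-i['cx'])/i['fx']*d,(v-i['cy'])/i['fy']*d,d,np.ones_like(d)],-1)
    return (c@np.linalg.inv(i['world_to_cam']).T)[...,:3]
def proj(P,i):
    P=np.atleast_2d(P); c=np.c_[P,np.ones(len(P))]@np.array(i['world_to_cam']).T
    return np.c_[i['fx']*c[:,0]/c[:,2]+i['cx'],i['fy']*c[:,1]/c[:,2]+i['cy']]
E
python3 - <<'E'
from h import *
for n in("scene","top"):
    p,d,i=shot(n); cv2.imwrite(f'pics/{n}0.png',p); np.savez(f'{n}0.npz',p=p,d=d,w=world(d,i))
    print(n,np.linalg.inv(i['world_to_cam']).round(3).tolist(),i['fx'],(d>0).mean())
print(ctrl.get_obs())
E
```

```text
scene [[0.567, 0.682, -0.462, 1.126], [0.824, -0.462, 0.329, -0.281], [0.011, -0.567, -0.824, 0.892], [0.0, 0.0, 0.0, 1.0]] 598.8557547904699 0.9959765625
top [[-0.025, -0.981, 0.193, 0.503], [-1.0, 0.026, 0.002, 0.03], [-0.007, -0.193, -0.981, 0.951], [0.0, 0.0, 0.0, 1.0]] 515.9451829565344 0.9960904947916667
{'time_s': 0.1, 'qpos': array([-1.40459885e+00,  3.00426113e-01,  1.52150520e+00, -3.99062545e-05,
        1.32068143e+00, -6.66057535e-02]), 'joint_vel': array([-7.22919254e-04, -7.68854439e-04, -1.41890166e-03, -1.45086448e-04,
        3.78019287e-05, -2.67660656e-03]), 'tau': array([ 3.09913055e-03, -5.32643330e+01, -3.53282654e+01,  7.09975488e-02,
        2.34877708e-02, -6.93775200e-05]), 'ee_pos': array([ 0.12683467, -0.53494316,  0.2049431 ]), 'eef_rot': array([-3.14057225e+00, -2.93252058e-05,  2.32813111e-01]), 'force': array([ 1.68635197,  0.26098944, -0.49215971]), 'moment': array([-0.0028482 ,  0.00479029,  0.04387199]), 'grip_force': 0.0, 'grip_width': 0.09404514772603666}
```

View pics/scene0.png

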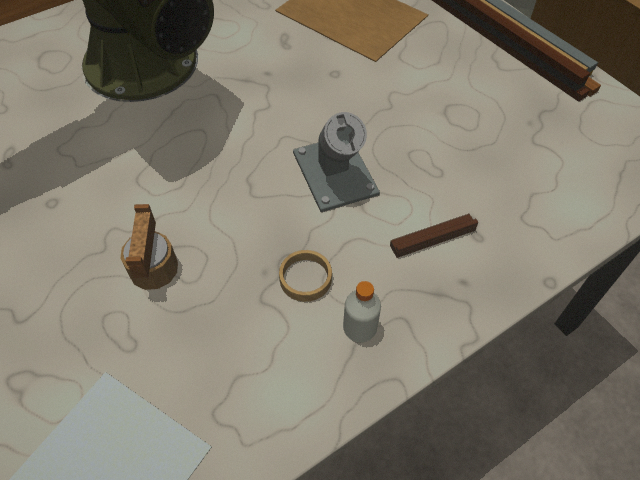

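View pics/top0.png

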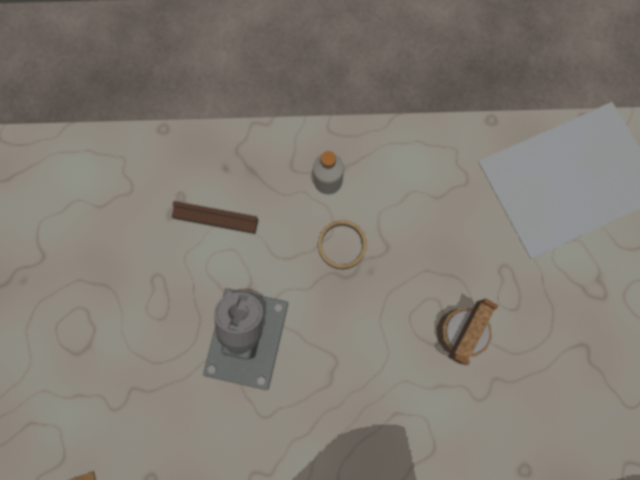

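The scene view shows the rest in the core at about (142,240) and the socket mouth at (345,133). In the top view they are at (473,332) and (240,312). Both slots are visible in the rim.

```bash
python3 - <<'E'
from h import *
# bar: orange-brown mask, high z; socket: depth points
for n,bb,bs in(("scene",(115,195,165,285),(310,105,375,165)),("top",(440,285,505,370),(205,280,275,350))):
    z=np.load(n+'0.npz'); p,w=z['p'],z['w']
    x0,y0,x1,y1=bb; P=w[y0:y1,x0:x1].reshape(-1,3)
    zz=P[:,2]; print(n,'bar z hist',np.histogram(zz,bins=np.arange(0.0,.16,.01))[0])
    for lo,hi in((.09,.106),(.107,.125)):
        Q=P[(zz>lo)&(zz<hi)]
        if len(Q)<10: continue
        r=cv2.minAreaRect((Q[:,:2]*1000).astype(np.float32)); print(lo,len(Q),Q.mean(0).round(4),np.median(Q[:,2]).round(4),r)
    x0,y0,x1,y1=bs; P=w[y0:y1,x0:x1].reshape(-1,3); C=p[y0:y1,x0:x1].reshape(-1,3)
    P=P[P[:,2]>.12]
    # RANSAC plane
    rng=np.random.default_rng(0);best=None
    for _ in range(1500):
        a,b,c=P[rng.choice(len(P),3,False)]; nn=np.cross(b-a,c-a); l=np.linalg.norm(nn)
        if l<1e-5: continue
        nn/=l; nn*=np.sign(nn[2])
        if nn[2]<.75 : continue
        m=abs((P-a)@nn)<.0015
        if best is None or m.sum()>best.sum(): best=m
    Q=P[best]; c=Q.mean(0); nn=np.linalg.svd(Q-c)[2][2]; nn*=np.sign(nn[2])
    xa=np.array([nn[2],0,-nn[0]]);xa/=np.linalg.norm(xa); ya=np.cross(nn,xa)
    uv=np.c_[(Q-c)@xa,(Q-c)@ya]; ctr,rad=cv2.minEnclosingCircle((uv*1000).astype(np.float32))
    print('rim',len(Q),nn.round(4),np.degrees(np.arccos(nn[2])).round(2),'az',np.arctan2(nn[1],nn[0]).round(3),'ctr',(c+xa*ctr[0]/1e3+ya*ctr[1]/1e3).round(4),rad)
    # base plate
    x0,y0,x1,y1=(285,135,390,215) if n=="scene" else (195,280,295,395)
    P=w[y0:y1,x0:x1].reshape(-1,3);Q=P[(P[:,2]>.008)&(P[:,2]<.017)];print('base',len(Q),cv2.minAreaRect((Q[:,:2]*1000).astype(np.float32)))
E
```

```text
scene bar z hist [1190   71  101  103   79  304  477  148  153  259  709  154    0    0
    0]
0.09 918 [ 0.5191 -0.2104  0.1005] 0.1012 ((517.3567504882812, -210.6947021484375), (26.03475570678711, 112.33963775634766), 58.27870559692383)
0.107 193 [ 0.5187 -0.2113  0.1121] 0.1125 ((516.416259765625, -210.32920837402344), (24.64737892150879, 112.75057983398438), 58.14402770996094)
rim 621 [ 0.4902 -0.1216  0.8631] 30.34 az -0.243 ctr [0.5553 0.1643 0.1504] 37.53296661376953
base 2731 ((517.5261840820312, 173.9036102294922), (121.5582504272461, 162.8785858154297), 75.65280151367188)
top bar z hist [1309   24   31   53   45  552  479   95   92  397  615  146    0    0
    0]
0.09 981 [ 0.5148 -0.2083  0.1001] 0.1005 ((513.9148559570312, -209.1243438720703), (25.37762451171875, 109.19086456298828), 58.386497497558594)
0.107 168 [ 0.5143 -0.2088  0.1121] 0.1122 ((514.2918090820312, -209.26324462890625), (24.578866958618164, 109.94388580322266), 58.623046875)
rim 860 [ 0.4846 -0.1152  0.8671] 29.87 az -0.233 ctr [0.5519 0.1662 0.1501] 37.5046272277832
base 3260 ((514.102783203125, 175.54348754882812), (120.13484191894531, 159.94235229492188), 76.1830062866211)
```

```bash
cat >> h.py <<'E'
SO=np.array([.5536,.1652,.1502]); AZ=-.243; L=np.radians(30)
def sframe():
    z=np.array([np.sin(L)*np.cos(AZ),np.sin(L)*np.sin(AZ),np.cos(L)])
    x=np.array([np.cos(L)*np.cos(AZ),np.cos(L)*np.sin(AZ),-np.sin(L)])
    return np.c_[x,np.cross(z,x),z]
def ring(p,i,o,S=sframe()):
    g=cv2.cvtColor(p,cv2.COLOR_BGR2GRAY).astype(np.float32)
    a=np.radians(np.arange(0,360,3)); out=[]
    for r in(.021,.024,.027,.030):
        P=o+r*(np.cos(a)[:,None]*S[:,0]+np.sin(a)[:,None]*S[:,1]); q=proj(P,i).astype(np.float32)
        out.append(cv2.remap(g,q[None,:,0],q[None,:,1],cv2.INTER_LINEAR)[0])
    return np.array(out)
E
python3 - <<'E'
from h import *
for n,o in(("scene",[.5553,.1643,.1504]),("top",[.5519,.1662,.1501])):
    p=np.load(n+'0.npz')['p']; r=ring(p,cams.camera_info(n),np.array(o)); print(n); print(r[1:].mean(0).astype(int).tolist())
# orientation feasibility
S=sframe()
def q6(Rt,q1,s):
    M=R.from_matrix(R.from_euler('y',s).as_matrix().T@R.from_euler('z',-q1).as_matrix()@Rt).as_euler('ZYZ'); return M-[0,0,np.pi/2]
for s in(1.6,2.0):
  for phi in(-20,0,20):
   for flip in(0,180):
    for tw in(0,-55):
      a=np.radians(phi+flip+tw); x=np.cos(a)*S[:,0]+np.sin(a)*S[:,1]; z=-S[:,2]
      print(s,phi,flip,tw,q6(np.c_[x,np.cross(z,x),z],.22,s).round(2))
o=R.from_euler('xyz',ctrl.get_obs()['eef_rot']).as_matrix(); print(q6(o,-1.405,1.821))
E
```

```text
scene
[129, 117, 81, 65, 63, 83, 109, 126, 130, 129, 130, 129, 132, 130, 130, 129, 130, 131, 132, 130, 129, 129, 129, 132, 133, 130, 130, 129, 129, 130, 131, 129, 129, 129, 131, 132, 132, 131, 130, 129, 130, 132, 131, 131, 130, 129, 130, 131, 129, 129, 130, 131, 131, 130, 117, 93, 77, 79, 80, 80, 80, 80, 82, 85, 99, 119, 129, 131, 130, 131, 132, 129, 131, 132, 130, 130, 131, 131, 131, 127, 128, 130, 133, 133, 132, 129, 129, 129, 130, 132, 131, 130, 128, 128, 132, 132, 132, 129, 128, 130, 130, 131, 131, 131, 130, 130, 129, 132, 129, 126, 127, 130, 130, 131, 132, 133, 132, 131, 128, 130]
top
[96, 95, 93, 89, 90, 98, 105, 110, 113, 113, 112, 112, 113, 113, 113, 112, 113, 113, 112, 112, 112, 113, 113, 112, 112, 111, 111, 111, 112, 112, 111, 110, 110, 110, 111, 112, 112, 111, 110, 110, 111, 111, 111, 111, 111, 111, 111, 111, 111, 111, 112, 112, 112, 111, 107, 100, 93, 92, 97, 99, 98, 97, 97, 97, 97, 101, 105, 109, 110, 112, 112, 112, 112, 112, 111, 111, 111, 112, 112, 112, 111, 111, 111, 112, 112, 111, 111, 111, 111, 112, 112, 112, 112, 112, 112, 113, 113, 112, 112, 112, 113, 113, 113, 11
[... 215 characters left out ...]
6 0 0 0 [ 0.25  2.01 -4.2 ]
1.6 0 0 -55 [ 0.25  2.01 -3.24]
1.6 0 180 0 [ 0.25  2.01 -1.06]
1.6 0 180 -55 [ 0.25  2.01 -0.1 ]
1.6 20 0 0 [ 0.25  2.01 -4.55]
1.6 20 0 -55 [ 0.25  2.01 -3.59]
1.6 20 180 0 [ 0.25  2.01 -1.41]
1.6 20 180 -55 [ 0.25  2.01 -0.45]
2.0 -20 0 0 [ 0.23  1.62 -3.94]
2.0 -20 0 -55 [ 0.23  1.62 -2.98]
2.0 -20 180 0 [ 0.23  1.62 -0.8 ]
2.0 -20 180 -55 [0.23 1.62 0.16]
2.0 0 0 0 [ 0.23  1.62 -4.29]
2.0 0 0 -55 [ 0.23  1.62 -3.33]
2.0 0 180 0 [ 0.23  1.62 -1.15]
2.0 0 180 -55 [ 0.23  1.62 -0.19]
2.0 20 0 0 [ 0.23  1.62 -4.64]
2.0 20 0 -55 [ 0.23  1.62 -3.68]
2.0 20 180 0 [ 0.23  1.62 -1.5 ]
2.0 20 180 -55 [ 0.23  1.62 -0.54]
[-4.03190272e-05  1.32161273e+00 -6.70068359e-02]
```

```bash
cat >> h.py <<'E'
def Rsock(deg,S=None):
    S=sframe() if S is None else S
    a=np.radians(deg); x=np.cos(a)*S[:,0]+np.sin(a)*S[:,1]; z=-S[:,2]; return np.c_[x,np.cross(z,x),z]
def Rdown(yaw): return R.from_euler('xyz',[np.pi,0,yaw]).as_matrix()
def delta(p,Rt):
    o=ctrl.get_obs(); R0=R.from_euler('xyz',o['eef_rot']).as_matrix()
    t=R0.T@(np.array(p)-o['ee_pos'])*1000; v=R.from_matrix(R0.T@Rt).as_rotvec()
    print('t',t.round(1),'v',v.round(3),'rows',max(np.linalg.norm(t)/50,np.degrees(np.linalg.norm(v))/8.59).round(1))
E
python3 - <<'E'
from h import *
delta(SO+.15*sframe()[:,2],Rsock(180))
i=cams.camera_info('wrist');o=ctrl.get_obs()
c=np.linalg.inv(i['world_to_cam']); R0=R.from_euler('xyz',o['eef_rot']).as_matrix()
print('cam in tool',(R0.T@(c[:3,3]-o['ee_pos'])).round(4),(R0.T@c[:3,:3]).round(3).tolist())
E
```

```text
t [ 643.5 -548.5  -74.6] v [ 0.693  0.167 -2.586] rows 17.9
cam in tool [ 0.0762  0.0008 -0.1786] [[-0.0, -0.965, -0.262], [1.0, -0.0, -0.0], [0.0, -0.262, 0.965]]
```

Call:
arm_command([
  [[50,-43,-25,0.08,0.02,-0.15,-1],[107,-91,-50,0.12,0.03,-0.3,-1],[160,-137,-74,0.16,0.04,-0.45,-1],[214,-182,-75,0.2,0.05,-0.6,-1],[268,-228,-75,0.24,0.06,-0.75,-1],[320,-274,-75,0.28,0.07,-0.9,-1],[375,-320,-75,0.32,0.08,-1.05,-1],[429,-366,-75,0.36,0.09,-1.2,-1],[483,-411,-75,0.38,0.1,-1.35,-1],[536,-457,-75,0.42,0.1,-1.5,-1],[590,-503,-75,0.44,0.11,-1.65,-1],[643,-548,-75,0.48,0.12,-1.79,-1]],
])

```text
time_s: 1.3
ee_pos: [0.4763, -0.057, 0.2784]
eef_rot: [-2.951, -0.378, 1.961]
force: [-0.1, -1.1, 0.3]
grip_width: 0.0944
grip_force: 0.0
```

```bash
python3 - <<'E'
from h import *
delta(SO+.15*sframe()[:,2],Rsock(180));print(ctrl.get_obs()['qpos'].round(2))
E
```

```text
t [123.1 221.5   5.2] v [ 0.23   0.053 -0.849] rows 5.9
[-0.29  0.33  1.37  0.17  1.83 -0.7 ]
```

Call:
arm_command([
  [[30,37,1,0.04,0.01,-0.14,-1],[60,75,2,0.08,0.02,-0.28,-1],[80,112,3,0.12,0.03,-0.42,-1],[100,150,4,0.15,0.04,-0.57,-1],[115,190,5,0.19,0.05,-0.71,-1],[123,221,5,0.23,0.053,-0.849,-1],[123,221,5,0.23,0.053,-0.849,-1],[123,221,5,0.23,0.053,-0.849,-1],[123,221,5,0.23,0.053,-0.849,-1],[123,221,5,0.23,0.053,-0.849,-1]],
])

```text
time_s: 2.3
ee_pos: [0.6261, 0.1429, 0.2816]
eef_rot: [-3.141, -0.521, 2.89]
force: [-0.5, -1.2, -0.2]
grip_width: 0.0938
grip_force: 0.0
```

```bash
python3 - <<'E'
from h import *
delta(SO+.15*sframe()[:,2],Rsock(180));print(ctrl.get_obs()['qpos'].round(2))
p,d,i=shot('wrist');cv2.imwrite('pics/w1.png',p);np.savez('w1.npz',p=p,d=d,w=world(d,i)); print(proj(SO,i))
E
```

```text
t [-0.1  4.2  1.7] v [ 0.003  0.002 -0.008] rows 0.1
[ 0.1   0.84  0.62  0.21  2.17 -1.15]
[[321.68929329 222.80617364]]
```

View pics/w1.png

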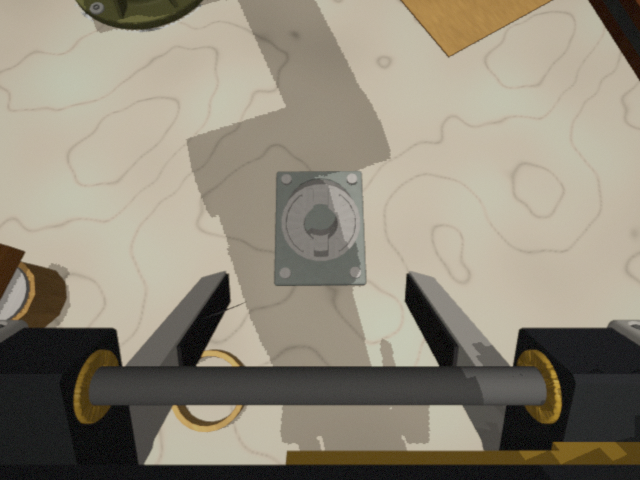

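The wrist view shows the rim centred at about (321,221), with the slots running vertically at about (321,248) and (321,192). That matches the predicted centre.

```bash
python3 - <<'E'
from h import *
z=np.load('w1.npz');w=z['w'];p=z['p'];S=sframe();i=cams.camera_info('wrist')
P=w[170:272,275:367].reshape(-1,3); m=(P[:,2]>.12)&(abs((P-SO)@S[:,2])<.006); Q=P[m]
for _ in range(4):
    c=Q.mean(0);n=np.linalg.svd(Q-c)[2][2];n*=np.sign(n[2]); Q=P[(P[:,2]>.12)&(abs((P-c)@n)<.0015)]
print(len(Q),n.round(4),np.degrees(np.arccos(n[2])),np.arctan2(n[1],n[0]))
uv=np.c_[(Q-c)@S[:,0],(Q-c)@S[:,1]]; ctr,r=cv2.minEnclosingCircle((uv*1e3).astype(np.float32))
o=c+S[:,0]*ctr[0]/1e3+S[:,1]*ctr[1]/1e3; print('ctr',o.round(4),r)
# pixels clearly below rim plane within r<33: slots + bore
dep=(w-o)@n; u=(w-o)@S[:,0];v=(w-o)@S[:,1]; rr=np.hypot(u,v)
mm=(dep<-.004)&(rr<.034)&(rr>.019); a=np.degrees(np.arctan2(v,u))[mm]
for lab,s in(('0',abs(a)<90),('180',abs(a)>=90)):
    b=a[s] if lab=='0' else (a[s]%360); print(lab,len(b),np.percentile(b,[2,50,98]) if len(b) else'')
b=(dep<-.003)&(rr<.0165); print('bore mean',u[b].mean(),v[b].mean())
print(ring(p,i,o)[1:].mean(0).astype(int).tolist())
E
```

```text
3037 [ 0.4854 -0.1197  0.8661] 29.99619510672411 -0.24187803590082524
ctr [0.5534 0.1643 0.1491] 37.29770278930664
0 293 [-53.00082726  -1.29460644  25.7774925 ]
180 497 [111.31998007 180.86100434 253.74095466]
bore mean 0.004759947311899642 0.0014985148079779318
[109, 108, 106, 107, 106, 113, 120, 125, 124, 125, 126, 126, 126, 126, 125, 124, 126, 127, 138, 150, 154, 161, 166, 167, 166, 164, 163, 163, 165, 166, 165, 163, 163, 162, 166, 167, 166, 165, 162, 162, 164, 167, 166, 161, 163, 164, 165, 166, 165, 164, 164, 159, 153, 147, 137, 124, 124, 127, 126, 127, 127, 127, 127, 126, 125, 123, 125, 126, 126, 125, 126, 127, 128, 128, 127, 125, 126, 128, 128, 126, 126, 125, 125, 128, 128, 126, 125, 125, 125, 127, 127, 125, 125, 124, 125, 127, 127, 125, 124, 124, 125, 127, 126, 125, 125, 124, 126, 127, 125, 125, 124, 124, 124, 127, 126, 119, 109, 109, 108, 109]
```

```bash
sed -i 's/^SO=.*/SO=np.array([.5535,.1648,.1498]); AZ=-.242; L=np.radians(30)/' h.py; python3 - <<'E'
from h import *
delta([.5155,-.2095,.22],Rdown(2.588))
E
```

```text
t [ -13.9 -368.9   63.5] v [-0.08  -0.517  0.295] rows 7.5
```

Call:
arm_command([
  [[-2,-42,5,-0.01,-0.06,0.03,-1],[-4,-88,12,-0.02,-0.12,0.07,-1],[-6,-134,20,-0.03,-0.19,0.11,-1],[-8,-180,28,-0.04,-0.25,0.14,-1],[-10,-226,36,-0.05,-0.32,0.18,-1],[-11,-272,44,-0.06,-0.38,0.22,-1],[-13,-318,53,-0.07,-0.45,0.26,-1],[-14,-350,60,-0.08,-0.5,0.28,-1],[-14,-369,63.5,-0.08,-0.517,0.295,-1],[-14,-369,63.5,-0.08,-0.517,0.295,-1],[-14,-369,63.5,-0.08,-0.517,0.295,-1],[-14,-369,63.5,-0.08,-0.517,0.295,-1]],
])

```text
time_s: 3.55
ee_pos: [0.5168, -0.2082, 0.2191]
eef_rot: [-3.141, -0.001, 2.591]
force: [-0.2, 0.2, 0.2]
grip_width: 0.0938
grip_force: 0.0
```

```bash
python3 - <<'E'
from h import *
p,d,i=shot('wrist');w=world(d,i);cv2.imwrite('pics/w2.png',p)
near=np.hypot(w[...,0]-.5155,w[...,1]+.2095)<.075
for lo,hi in((.095,.107),(.107,.118)):
    Q=w[near&(w[...,2]>lo)&(w[...,2]<hi)]
    print(len(Q),np.median(Q[:,2]),cv2.minAreaRect((Q[:,:2]*1e3).astype(np.float32)))
Q=w[near&(w[...,2]>.05)&(w[...,2]<.068)];print('flange',np.median(Q[:,2]),len(Q))
delta([.5155,-.2095,.072],Rdown(2.588));print(ctrl.get_obs()['qpos'].round(2))
E
```

```text
3097 0.10035148285796014 ((512.177978515625, -209.9189910888672), (24.023380279541016, 104.07293701171875), 58.45188522338867)
581 0.11206429764283732 ((514.5811157226562, -211.26596069335938), (23.675209045410156, 109.02254486083984), 58.5611686706543)
flange 0.059912060427205815 3247
t [  0.2  -1.8 146.9] v [-0.    -0.001  0.003] rows 2.9
[-0.45  0.31  1.48 -0.    1.36 -1.47]
```

View pics/w2.png

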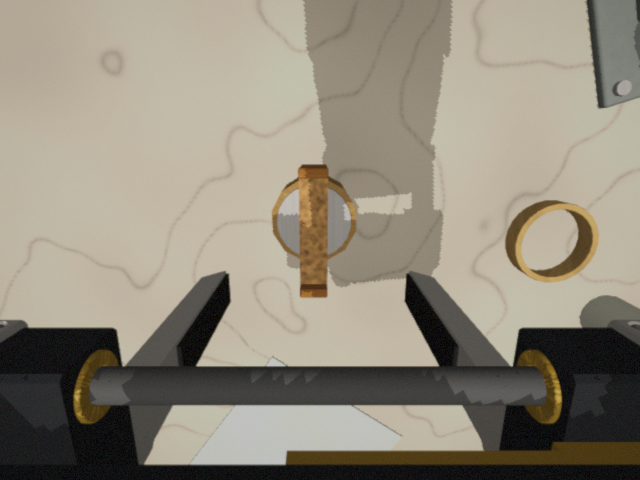

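The view shows the bar at (314,230), nearly centred between the fingers. Its measured heights (bar top 0.100, flange top 0.060) match the text. Next I descend and grip.

Call:
arm_command([
  [[0,-2.5,40,0,0,0,-1],[0,-2.5,80,0,0,0,-1],[0,-2.5,115,0,0,0,-1],[0,-2.5,138,0,0,0,-1],[0,-2.5,147,0,0,0,-0.5],[0,-2.5,147,0,0,0,0.5],[0,-2.5,147,0,0,0,1],[0,-2.5,147,0,0,0,1],[0,-2.5,147,0,0,0,1],[0,-2.5,147,0,0,0,1],[0,-2.5,147,0,0,0,1],[0,-2.5,147,0,0,0,1]],
], squeeze=50)

```text
time_s: 4.8
ee_pos: [0.515, -0.211, 0.0717]
eef_rot: [-3.141, -0.002, 2.59]
force: [-0.2, -0.1, -0.5]
grip_width: 0.0331
grip_force: 0.0
```

Call:
arm_command([
  [[0,0,0,0,0,0,1],[0,0,0,0,0,0,1],[0,0,0,0,0,0,1]],
])

```text
time_s: 5.1
ee_pos: [0.5149, -0.211, 0.0716]
eef_rot: [-3.141, -0.002, 2.59]
force: [-0.5, -0.2, 1.4]
grip_width: 0.0235
grip_force: 50.0
```

Call:
arm_command([
  [[0,0,-20,0,0,0,1],[0,0,-60,0,0,0,1],[0,0,-100,0,0,0,1],[0,0,-140,0,0,0,1],[0,0,-170,0,0,0,1],[0,0,-170,0,0,0,1],[0,0,-170,0,0,0,1]],
])

```text
time_s: 5.8
ee_pos: [0.5149, -0.2109, 0.2403]
eef_rot: [-3.141, -0.003, 2.59]
force: [0.6, -0.7, -4.9]
grip_width: 0.0238
grip_force: 50.0
```

```bash
python3 - <<'E'
from h import *
S=sframe(); delta(SO+.107*S[:,2],Rsock(180.7)); o=ctrl.get_obs(); print(o['ee_pos'],o['grip_width'],o['force'],o['moment'])
E
```

```text
t [113.  356.5  -2.1] v [ 0.078  0.517 -0.314] rows 7.5
[ 0.51490965 -0.21088384  0.24026219] 0.023757292244142428 [ 0.58593957 -0.7357665  -4.93362662] [ 0.0501776  -0.10559179  0.00612042]
```

Call:
arm_command([
  [[10,38,-15,0.009,0.06,-0.04,1],[23,76,-25,0.018,0.12,-0.07,1],[36,116,-25,0.027,0.18,-0.11,1],[49,156,-25,0.036,0.24,-0.14,1],[62,196,-25,0.045,0.3,-0.18,1],[75,236,-25,0.054,0.36,-0.22,1],[88,276,-22,0.063,0.42,-0.25,1],[101,316,-18,0.072,0.47,-0.28,1],[110,346,-10,0.078,0.51,-0.305,1],[113,356.5,-2,0.078,0.517,-0.314,1],[113,356.5,-2,0.078,0.517,-0.314,1],[113,356.5,-2,0.078,0.517,-0.314,1]],
])

```text
time_s: 7.0
ee_pos: [0.6056, 0.1508, 0.2426]
eef_rot: [3.136, -0.523, 2.911]
force: [0.3, -0.3, -3.4]
grip_width: 0.0241
grip_force: 50.0
```

```bash
python3 - <<'E'
from h import *
S=sframe(); delta(SO+.067*S[:,2],Rsock(180.7)); o=ctrl.get_obs(); print(o['ee_pos'],o['grip_width'],o['force'],o['moment'],o['qpos'].round(2))
p,d,i=shot('scene'); w=world(d,i)
b=p[50:190,260:440]; cv2.imwrite('pics/s2.png',cv2.resize(b,None,fx=4,fy=4))
n=S[:,2]; print('expected origin px',proj(o['ee_pos']-.017*n,i),'mouth',proj(SO,i))
E
```

```text
t [ 0.3  1.1 40.3] v [-0.001  0.    -0.002] rows 0.8
[0.6056385  0.15081362 0.24259079] 0.02411860194467771 [ 0.26902554 -0.31828875 -3.3843931 ] [-0.13176884 -0.71609209  0.03730157] [ 0.11  0.78  0.8   0.19  2.05 -1.18]
expected origin px [[356.8608809  117.17139925]] mouth [[344.76558647 132.56737931]]
```

View pics/s2.png

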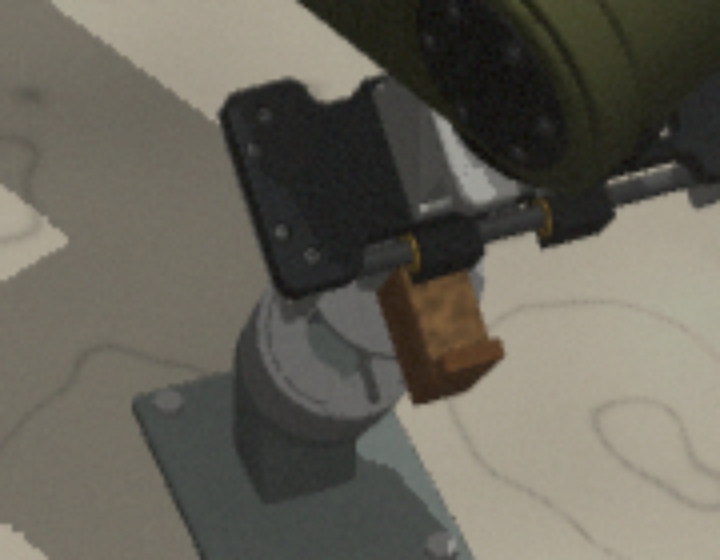

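The crop shows the rest above the socket, with the bar end at (440,370) in line with the slot at (370,380). I'll lower it along the axis.

Call:
arm_command([
  [[0,1,15,0,0,0,1],[0,1,30,0,0,0,1],[0,1,42,0,0,0,1],[0,1,50,0,0,0,1],[0,1,55,0,0,0,1],[0,1,60,0,0,0,1],[0,1,64,0,0,0,1],[0,1,64,0,0,0,1],[0,1,64,0,0,0,1]],
])

```text
time_s: 7.95
ee_pos: [0.5751, 0.1604, 0.1883]
eef_rot: [3.135, -0.522, 2.913]
force: [0.1, -0.2, -3.6]
grip_width: 0.0237
grip_force: 50.0
```

```bash
cat > st.py <<'E'
from h import *
S=sframe(); o=ctrl.get_obs(); e=S.T@(o['ee_pos']-SO)*1000; f=S.T@(o['force']-[0,0,-3.4])
R0=R.from_euler('xyz',o['eef_rot']).as_matrix(); x=S.T@R0[:,0]
print('t',o['time_s'],'origin in socket',(e-[0,0,17]).round(2),'ang',np.degrees(np.arctan2(x[1],x[0])).round(2)%360,'tilt',np.degrees(np.arccos(np.clip(-R0[:,2]@S[:,2],-1,1))).round(2),'f',f.round(1),'m',(S.T@o['moment']).round(2),o['grip_width'].round(4))
E
python3 st.py
```

```text
Traceback (most recent call last):
  File "st.py", line 4, in <module>
    print('t',o['time_s'],'origin in socket',(e-[0,0,17]).round(2),'ang',np.degrees(np.arctan2(x[1],x[0])).round(2)%360,'tilt',np.degrees(np.arccos(np.clip(-R0[:,2]@S[:,2],-1,1))).round(2),'f',f.round(1),'m',(S.T@o['moment']).round(2),o['grip_width'].round(4))
                                                                                                                                                                                                                                           ^^^^^^^^^^^^^^^^^^^^^
AttributeError: 'float' object has no attribute 'round'
```

```bash
sed -i "s/,o\['grip_width'\].round(4)//" st.py; python3 st.py
```

```text
t 7.95 origin in socket [-0.13  0.9  27.36] ang 180.67 tilt 0.08 f [ 0.2 -0.1 -0.1] m [ 0.06 -0.82 -0.06]
```

Call:
arm_command([
  [[0,0,2,0,0,0,1],[0,0,4,0,0,0,1],[0,0,6,0,0,0,1],[0,0,8,0,0,0,1],[0,0,8,0,0,0,1]],
])

```text
time_s: 8.45
ee_pos: [0.5709, 0.1614, 0.1809]
eef_rot: [3.136, -0.523, 2.913]
force: [0.5, -0.4, -3.6]
grip_width: 0.0237
grip_force: 50.0
```

```bash
python3 st.py
```

```text
t 8.45 origin in socket [-0.18  0.86 18.8 ] ang 180.67 tilt 0.05 f [ 0.6 -0.3  0.1] m [ 0.08 -0.76  0.02]
```

Call:
arm_command([
  [[0,-0.4,2,0,0,0,1],[0,-0.4,4,0,0,0,1],[0,-0.4,6,0,0,0,1],[0,-0.4,8,0,0,0,1],[0,-0.4,9.5,0,0,0,1],[0,-0.4,9.5,0,0,0,1],[0,-0.4,9.5,0,0,0,1]],
])

```text
time_s: 9.15
ee_pos: [0.5664, 0.1621, 0.173]
eef_rot: [3.135, -0.522, 2.913]
force: [0.8, 0.3, -4.4]
grip_width: 0.0237
grip_force: 50.0
```

```bash
python3 st.py
```

```text
t 9.15 origin in socket [-0.14  0.46  9.65] ang 180.67 tilt 0.07 f [ 1.1  0.5 -0.5] m [ 0.03 -0.7   0.02]
```

Call:
arm_command([
  [[0,0,0.8,0,0,0.0,1],[0,0,0.8,0,0,0.06,1],[0,0,0.8,0,0,0.12,1],[0,0,0.8,0,0,0.18,1],[0,0,0.8,0,0,0.24,1],[0,0,0.8,0,0,0.3,1],[0,0,0.8,0,0,0.36,1],[0,0,0.8,0,0,0.42,1],[0,0,0.8,0,0,0.42,1]],
])

```text
time_s: 10.05
ee_pos: [0.5661, 0.1622, 0.1723]
eef_rot: [-2.916, -0.475, 2.436]
force: [0.1, 0.2, -4.4]
grip_width: 0.0239
grip_force: 50.0
```

```bash
python3 st.py
```

```text
t 10.05 origin in socket [-0.13  0.48  8.86] ang 156.55 tilt 0.08 f [ 0.6  0.2 -0.9] m [ 0.   -0.71 -0.  ]
```

Call:
arm_command([
  [[0,0,0,0,0,0.06,1],[0,0,0,0,0,0.12,1],[0,0,0,0,0,0.18,1],[0,0,0,0,0,0.24,1],[0,0,0,0,0,0.3,1],[0,0,0,0,0,0.36,1],[0,0,0,0,0,0.4,1],[0,0,0,0,0,0.4,1]],
])

```text
time_s: 10.85
ee_pos: [0.5661, 0.1622, 0.1722]
eef_rot: [-2.747, -0.352, 2.021]
force: [0.7, -0.1, -4.0]
grip_width: 0.0237
grip_force: 50.0
```

```bash
python3 st.py
```

```text
t 10.85 origin in socket [-0.12  0.48  8.85] ang 133.75 tilt 0.07 f [ 0.9  0.1 -0.2] m [-0.02 -0.75 -0.  ]
```

Turned 47°. Next I approach the stop gently, watching the moment.

Call:
arm_command([
  [[0,0,0,0,0,0.03,1],[0,0,0,0,0,0.06,1],[0,0,0,0,0,0.09,1],[0,0,0,0,0,0.12,1],[0,0,0,0,0,0.14,1],[0,0,0,0,0,0.14,1]],
])

```text
time_s: 11.45
ee_pos: [0.5661, 0.1622, 0.1722]
eef_rot: [-2.704, -0.295, 1.885]
force: [0.1, 0.1, -4.8]
grip_width: 0.0235
grip_force: 50.0
```

```bash
python3 st.py
```

```text
t 11.45 origin in socket [-0.12  0.49  8.84] ang 125.64 tilt 0.07 f [ 0.8  0.1 -1.2] m [ 0.02 -0.74 -0.02]
```

Call:
arm_command([
  [[0,0,0.8,0,0,0,1],[0,0,1.6,0,0,0,1],[0,0,2.4,0,0,0,1],[0,0,2.4,0,0,0,1]],
])

```text
time_s: 11.85
ee_pos: [0.5648, 0.1625, 0.17]
eef_rot: [-2.704, -0.295, 1.885]
force: [0.4, -0.3, -3.7]
grip_width: 0.0235
grip_force: 50.0
```

```bash
python3 st.py
```

```text
t 11.85 origin in socket [-0.15  0.5   6.26] ang 125.68 tilt 0.06 f [ 0.5 -0.2 -0. ] m [ 0.05 -0.74 -0.07]
```

Call:
arm_command([
  [[0,0,0.8,0,0,0,1],[0,0,1.6,0,0,0,1],[0,0,2.2,0,0,0,1],[0,0,2.2,0,0,0,1]],
])

```text
time_s: 12.25
ee_pos: [0.5638, 0.1628, 0.1682]
eef_rot: [-2.704, -0.295, 1.885]
force: [-0.3, -0.3, -4.5]
grip_width: 0.0235
grip_force: 50.0
```

```bash
python3 st.py
```

```text
t 12.25 origin in socket [-0.14  0.48  4.12] ang 125.67 tilt 0.06 f [ 0.4 -0.4 -1.1] m [-0.04 -0.69  0.05]
```

Call:
arm_command([
  [[0,0,1,0,0,0,1],[0,0,2,0,0,0,1],[0,0,3,0,0,0,1],[0,0,3,0,0,0,1]],
])

```text
time_s: 12.65
ee_pos: [0.5623, 0.1631, 0.1655]
eef_rot: [-2.703, -0.295, 1.885]
force: [-0.1, 0.6, -3.6]
grip_width: 0.0237
grip_force: 50.0
```

```bash
python3 st.py
```

```text
t 12.65 origin in socket [-0.13  0.45  1.04] ang 125.66 tilt 0.06 f [-0.1  0.5 -0.3] m [-0.04 -0.76  0.01]
```

Call:
arm_command([
  [[0,0,0.5,0,0,0,1],[0,0,1,0,0,0,1],[0,0,1.5,0,0,0,1],[0,0,1.5,0,0,0,1]],
])

```text
time_s: 13.05
ee_pos: [0.5617, 0.1633, 0.1645]
eef_rot: [-2.704, -0.295, 1.885]
force: [1.2, -0.4, -3.1]
grip_width: 0.0235
grip_force: 50.0
```

```bash
python3 st.py
```

```text
t 13.05 origin in socket [-0.12  0.47 -0.11] ang 125.66 tilt 0.09 f [ 0.9 -0.1  0.9] m [-0.05 -0.77 -0.01]
```

Call:
arm_command([
  [[0,0,0.6,0,0,0,1],[0,0,1.2,0,0,0,1],[0,0,1.2,0,0,0,1]],
])

```text
time_s: 13.35
ee_pos: [0.5617, 0.1632, 0.1644]
eef_rot: [-2.706, -0.294, 1.886]
force: [6.2, -1.2, 6.2]
grip_width: 0.0234
grip_force: 50.0
```

```bash
python3 st.py
```

```text
t 13.35 origin in socket [-0.11  0.45 -0.2 ] ang 125.67 tilt 0.2 f [ 0.7  0.3 11.5] m [-0.14 -0.51 -0.02]
```

The flange is seated: 11 N of contact at z ≈ 0. I'll release and back off along the axis.

Call:
arm_command([
  [[0,0,-0.8,0,0,0,1],[0,0,-1,0,0,0,0.4],[0,0,-1,0,0,0,-0.3],[0,0,-1,0,0,0,-0.6],[0,0,-1,0,0,0,-0.6],[0,0,-1,0,0,0,-0.6],[0,0,-1,0,0,0,-0.6],[0,0,-15,0,0,0,-0.6],[0,0,-40,0,0,0,-0.6],[0,0,-75,0,0,0,-0.6],[0,0,-110,0,0,0,-0.6],[0,0,-110,0,0,0,-0.6]],
])

```text
time_s: 14.55
ee_pos: [0.6162, 0.1498, 0.2624]
eef_rot: [-2.711, -0.294, 1.887]
force: [-0.5, 0.0, 0.1]
grip_width: 0.0753
grip_force: 0.0
```

```bash
python3 - <<'E'
from h import *
S=sframe();print(ctrl.get_obs()['grip_width'],ctrl.get_obs()['force'])
p,d,i=shot('wrist'); w=world(d,i); cv2.imwrite('pics/w3.png',p)
q=(w-SO)@S*1000; r=np.hypot(q[...,0],q[...,1])
print(np.histogram(q[...,2][(r<45)],bins=np.arange(-10,70,4))[0])
f=q[(r<35)&(abs(q[...,2]-6)<4)];print('flange z',len(f),np.median(f[:,2]),np.linalg.lstsq(np.c_[f[:,:2],np.ones(len(f))],f[:,2],rcond=None)[0])
c=q[(r<70)&(abs(q[...,2]-46)<4)];print('cork',len(c),np.median(c,0) if len(c) else '')
E
```

```text
0.07534760524501749 [-0.48789128  0.03982499  0.09346853]
[  12   35  241 1793  883    0    0    0    0    0    0    0    0 2362
 1172    0    0    0    0]
flange z 2438 5.7042256306941255 [ 1.69129103e-03 -4.76929379e-04  5.69795379e+00]
cork 3789 [ 1.23045119  1.60930938 45.72025663]
```

View pics/w3.png

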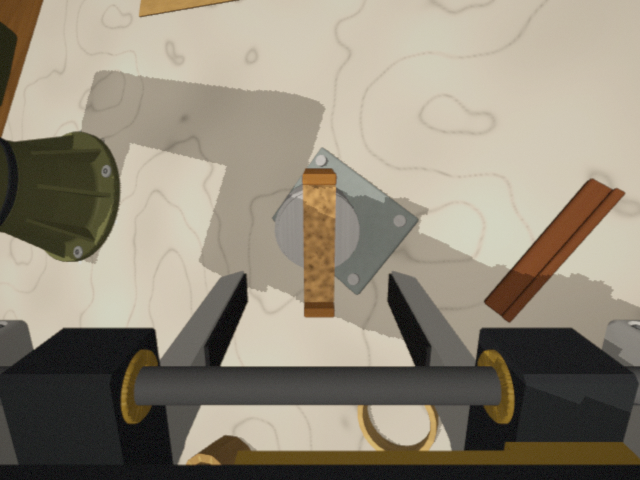

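The rest is flush: its flange top at (318,225) is 5.7 mm above the rim, against the flange's 6 mm thickness, and it is not tilted. The gripper is clear of it.

```bash
python3 -c "
from station import ctrl
print(ctrl.hand_in())"
```

```text
the job is handed in; nothing more can be done
None
```

The frame rest is locked in the bayonet socket with its flange flush on the rim, and it is released; the tape ring, glue bottle and offcut were not touched, and the job was handed in at about 14.6 s.

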